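Comb washed carrots straight in a sheet pan with a hand rake

TASK

The washed carrots lie askew in the two halves of the sheet pan. Take the hand rake from its small steel pan and, touching the carrots only with the rake, comb them towards your side of the pan into parallel rows, so that the three on the left and the three on the right each lie flat, side by side and closed up against the near long rim, all parallel to that rim and still two separate groups. Then lay the rake back across its small pan as it was, let go, and leave the round brush and the tub where they stand.

Things in the scene. Friction and masses are not known exactly. Their poses are not given: they have to be found in the camera images.
- pan: Half-size aluminium sheet pan, fixed before the robot. 330 mm along its x, 457 along its y, rim 25 mm high; upright walls 4 mm thick; inside floor 4 mm above the table. Origin: middle of its underside, on the table; x points away from the robot, y to its left, z up. Its near rim is the long side at negative x, inner face at x = -161 mm.
- left_near_center (a point): The carrot nearest to the robot of the three that lie in the left half of the sheet pan at the start (seen from the robot; left is +y of the pan). Wet, slippery carrot, a straight round rod 140 mm long, 24 mm thick, 65 g. This point is its centre, 12 mm above what it lies on; y runs along it.
- left_mid_center (a point): The carrot in the middle of the three that lie in the left half of the sheet pan at the start (seen from the robot; left is +y of the pan). Wet, slippery carrot, a straight round rod 140 mm long, 24 mm thick, 65 g. This point is its centre, 12 mm above what it lies on; y runs along it.
- left_far_center (a point): The carrot farthest from the robot of the three that lie in the left half of the sheet pan at the start (seen from the robot; left is +y of the pan). Wet, slippery carrot, a straight round rod 140 mm long, 24 mm thick, 65 g. This point is its centre, 12 mm above what it lies on; y runs along it.
- right_near_center (a point): The carrot nearest to the robot of the three that lie in the right half of the sheet pan at the start (seen from the robot; right is -y of the pan). Wet, slippery carrot, a straight round rod 140 mm long, 24 mm thick, 65 g. This point is its centre, 12 mm above what it lies on; y runs along it.
- right_mid_center (a point): The carrot in the middle of the three that lie in the right half of the sheet pan at the start (seen from the robot; right is -y of the pan). Wet, slippery carrot, a straight round rod 140 mm long, 24 mm thick, 65 g. This point is its centre, 12 mm above what it lies on; y runs along it.
- right_far_center (a point): The carrot farthest from the robot of the three that lie in the right half of the sheet pan at the start (seen from the robot; right is -y of the pan). Wet, slippery carrot, a straight round rod 140 mm long, 24 mm thick, 65 g. This point is its centre, 12 mm above what it lies on; y runs along it.
- rake_grip (a point): Hand rake, 240 g. This point is the centre of its wooden grip rail (120 long, 24 wide, 26 mm high; 16 mm free below it), which stands on two steel posts above a wooden head 200 x 26 x 18 mm. Grip is 92 mm above the tine tips, 47 above the head's underside. y runs along rail, head and line of tines, x across (the way it is drawn), z up. It starts level across its small pan, tines hanging inside.
- rake_tips (a point): Middle of the line of tine tips of the same rake, 92 mm below rake_grip, same axes. Seven straight steel tines, 7 mm thick, 20 mm apart in one line along y (127 mm over all), reach 45 mm below the head.
- rake_pan_rim (a point): Small deep steel pan, fixed to the table left or right of the sheet pan, where the rake is kept. 108 mm along its x, 176 along its y over the flat flange, 65 high; opening 84 x 152 mm. This point: centre of its mouth, level with the flange top. The rake's head rests on the two short ends of the flange, rail along y: rake_grip then stands 47 mm above this point.
- brush_center (a point): Bystander: round wooden vegetable brush, 40 mm across and 40 mm high with its knob, standing in the sheet pan at the middle of its far rim. This point is its centre.
- tub: Bystander: open white plastic washing tub, 134 mm across the rim, 115 mm high, on the other side of the sheet pan from the rake. Origin at the middle of its underside.
Not all that is in view belongs to the job. Of the things shaped like the part that bears rake_grip, the wooden one is meant. What is shaped like the part that bears right_mid_center but turquoise is not meant.

How it is judged:
On the way, in this order (a step that is already met when the one before it is completed fails the run):
1. the rake is lifted out of its small pan (z of rake_grip in the frame of rake_pan_rim above 0.09 m), for 0.1 s.
2. all six carrots lie combed against the near rim (angle between the y axis of each of left_near_center, left_mid_center, left_far_center, right_near_center, right_mid_center, right_far_center and the y axis of pan, either way round below 0.2 rad and x of left_near_center in the frame of pan between -0.165 and -0.076 m and y of each of left_near_center, left_mid_center, left_far_center in the frame of pan above 0.04 m and z of each of left_near_center, left_mid_center, left_far_center, right_near_center, right_mid_center, right_far_center in the frame of pan below 0.023 m and x of left_mid_center in the frame of pan between -0.165 and -0.076 m and x of left_far_center in the frame of pan between -0.165 and -0.076 m and x of right_near_center in the frame of pan between -0.165 and -0.076 m and y of each of right_near_center, right_mid_center, right_far_center in the frame of pan below -0.04 m and x of right_mid_center in the frame of pan between -0.165 and -0.076 m and x of right_far_center in the frame of pan between -0.165 and -0.076 m), for 0.2 s.
At the end, for the whole second after the job is handed in: Carrots flat, 3 left and 3 right (centres 40 mm or more off the pan's middle line), within 0.2 rad of parallel to the near rim and centres within 85 mm of its inner face; rake released, level across its small pan, within 25 mm of its middle and 0.25 rad of its long side (all of step 2 and horizontal distance between rake_grip and rake_pan_rim below 0.025 m and z of rake_grip in the frame of rake_pan_rim between 0.04 and 0.053 m and angle between rake_grip's own z axis and vertical below 0.12 rad and angle between the y axis of rake_grip and the y axis of rake_pan_rim, either way round below 0.25 rad and contact force between the fingers and anything else below 0.3 N); the robot touches nothing.
It fails at once if the fingers touch a carrot (contact force between the fingers and left_near above 0.5 N or contact force between the fingers and left_mid above 0.5 N or contact force between the fingers and left_far above 0.5 N or contact force between the fingers and right_near above 0.5 N or contact force between the fingers and right_mid above 0.5 N or contact force between the fingers and right_far above 0.5 N).
It fails at once if a bystander is shifted (the brush by more than 20 mm, the tub by more than 30 mm) (distance of brush_center from where it was at the start of the episode above 0.02 m or distance of tub from where it was at the start of the episode above 0.03 m).
It also fails if it takes over 69 s, if anything falls off the work surface, if the arm or the gripper's body presses on something with over 40 N, if the wrist force passes 120 N, or if a joint passes its speed limit or range.

ROBOT

A 6-joint arm with a two-finger parallel gripper is mounted at the origin on the work surface. World frame = base frame: x ahead of the robot, y to its left, z up, the work surface at z = 0. Lengths are in m, angles in rad, forces in N, time in s.
With the tool pointing down it reaches from about 0.275 to 0.75 m from the base axis. Payload 10.2 kg.
Tool frame: the origin (TCP) lies midway between the tips of the shut fingers; the grasp point (between the pads) lies robot.pinch_z behind it (robot.pinch_z is the distance from the TCP to the grasp point, in m); z points along the fingers, y is the line along which they close (so a half turn about z gives the same grasp; the last joint's range is limited). The gripper opens to 85 mm and grips with 20 to 120 N. Pads are 22 mm wide; open, the fingers measure 114 mm over their backs; the gripper's body (76 mm by 85 mm) begins 54 mm behind the grasp point. The pads swing forward as they close: fully open they stand 13 mm farther back than shut.
Start: joints at [-1.394, 0.313, 1.498, -0, 1.331, -0.223], TCP at [0.204, -0.484, 0.231] pointing down, gripper open.
Joint ranges: [-2.94, 2.94], [-0.97, 2.17], [0.19, 2.56], [-1.23, 4.37], [0.02, 3.11], [-2.88, 2.88]. Speed limits (rad/s): [2.39, 2.39, 3.01, 3.14, 3.14, 3.14].

INTERFACE

Orientations are given as a 3x3 rotation matrix whose columns are the frame's x, y, z axes.
In Python, from rig import telemetry, imaging, ticket, robot gives the robot as it stands.
- The arm moves only by the tool drive_tool, never from a script. Its argument "rows" is a list of rows, each an object with "linear": the shift along the tool's x, y, z in cm, a list of three; "dr": the turn, a rotation vector about the tool's x, y, z in rad, a list of three; "hand": the opening, from 0 (shut) to 1 (fully open). A call has 1 to 8 rows; each row shifts and turns the commanded pose from where the row before left it, along the tool's axes as they then stand; what a row does not reach is not made up. A row lasts 1/12 s, in which the tool goes at most 41.7 mm and 7.16 degrees, less where a joint would pass 70% of its speed; a pose out of reach is approached as far as the arm can. A call is refused whole if a number of a shift passes 4.17 or a number of a turn 0.125, either way. A call with a gripper value outside its range is refused whole. The fingers move at their own pace and stop on an object; "squeeze" is the grip in N (left out, the last holds). Time passes only in rows, so rows that do not move let the fingers close. It gives the time, the measured TCP pose, the force, the opening and the grip force at its end, in the units of the state.
- telemetry.state(): the state, without advancing time (a new reading comes with each control period).
- imaging.camera(name): name is "scene" or "top" or "wrist"; returns a dict with "pixels" (384x512x3 uint8, red, green, blue), "fx", "fy", "cx", "cy" (pixels), "k1" (the pictures are not rectified: a ray, as slopes to the right and down, at radius r is drawn at 1 + k1 r^2 times it, then the intrinsics apply), "eye" and "orientation" of the camera in the world; the wrist camera has in their place "tool_from_camera" (4x4, takes a point from camera to tool coordinates, whose origin is the TCP and whose axes are the flange's). Camera axes: x right, y up, looking along -z (the intrinsics and any distortion apply to the point x, -y, -z); pixel columns grow to the right and rows downward; lengths in m; the calibration is good to about 2 mm. A picture is of the moment at which its call begins: read the wrist's pose just before it. There is no depth.
- ticket.finish_job(): hands the job in; it is judged then, once.
The state is a dict: "clock": time; "joint_positions": joint angles; "qvel": joint speeds; "joint_efforts": joint torques, N m; "eef_pos": TCP position; "tcp_rot": TCP orientation; "force": force on the tool from outside, world axes, zero at the start; "ft_torque": the same for the moment, N m; "gripper_width": opening from 0.0 (shut) to 1.0 (fully open); "finger_force": force on a finger pad.
Only numpy, scipy, OpenCV 4.12 (cv2) and the standard library are available. Lean on these libraries where they do the work, as an engineer would, in place of code of your own. Each camera call takes 0.05 s, during which the arm holds its last target. There are 200 camera calls.

## Working session

There is one attempt and no reset: what is moved stays moved. The work goes in short steps, Python scripts to look and compute and a tool call to move; the robot and the scene stay as the last step left them, time stands still between calls to the robot, and variables do not carry over. Pictures are saved under pics/ and viewed, at most 10 in all, crops included, and the job is handed in when it is done.

Besides the shell and the picture viewer there is one more tool, called after "Emit:" in YAML: its name, and indented under it one key for each argument. drive_tool: Moves the arm, as the interface text tells. Its arguments: {"type":"object","properties":{"rows":{"type":"array"},"squeeze":{"type":"number"}},"required":["rows"]}

```bash
mkdir -p pics; ls; python3 - <<'E'
from rig import telemetry, imaging, robot
import cv2,pickle
s=telemetry.state(); print({k:s[k] for k in('clock','eef_pos','tcp_rot','gripper_width','force')}, robot.pinch_z)
d={}
for n in('scene','top'):
    c=imaging.camera(n); d[n]=c
    cv2.imwrite(f'pics/{n}0.png',c['pixels'][:,:,::-1]); print(n,{k:v for k,v in c.items() if k!='pixels'})
pickle.dump(d,open('c0.pkl','wb'))
E
```

```text
pics
{'clock': 0.0, 'eef_pos': array([ 0.20429143, -0.48334881,  0.23074015]), 'tcp_rot': array([[ 9.21136844e-01,  3.89238818e-01, -2.39774442e-04],
       [ 3.89238799e-01, -9.21136024e-01,  1.25793500e-03],
       [ 2.68772255e-04, -1.25205979e-03, -9.99999180e-01]]), 'gripper_width': 0.9999803363766029, 'force': array([ 1.01636014, -0.24776912, -0.28370711])} 0.0187
scene {'fx': 349.2356539629888, 'fy': 349.2356539629888, 'cx': 248.85434950115143, 'cy': 188.08002188178446, 'k1': 0.02899575816474938, 'eye': array([0.79991251, 0.37987981, 0.78688543]), 'orientation': array([[-0.79009752, -0.4900325 ,  0.36825814],
       [ 0.61279072, -0.64640181,  0.45459017],
       [ 0.01527877,  0.58483574,  0.81100784]])}
top {'fx': 382.9433771722968, 'fy': 382.9433771722968, 'cx': 255.72369169935274, 'cy': 192.8989589149332, 'k1': 0.031031782776134297, 'eye': array([ 0.38895007, -0.01136654,  1.31190433]), 'orientation': array([[-0.01094481,  0.99657463, -0.08197084],
       [-0.99966882, -0.01281443, -0.02231704],
       [-0.023291  ,  0.08169943,  0.99638483]])}
```

```bash
python3 - <<'E'
import cv2,numpy as np
a=cv2.imread('pics/scene0.png');b=cv2.imread('pics/top0.png')
cv2.imwrite('pics/topbig.png',cv2.resize(b,(800,600)))
E
```

```text
(no output)
```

View pics/topbig.png

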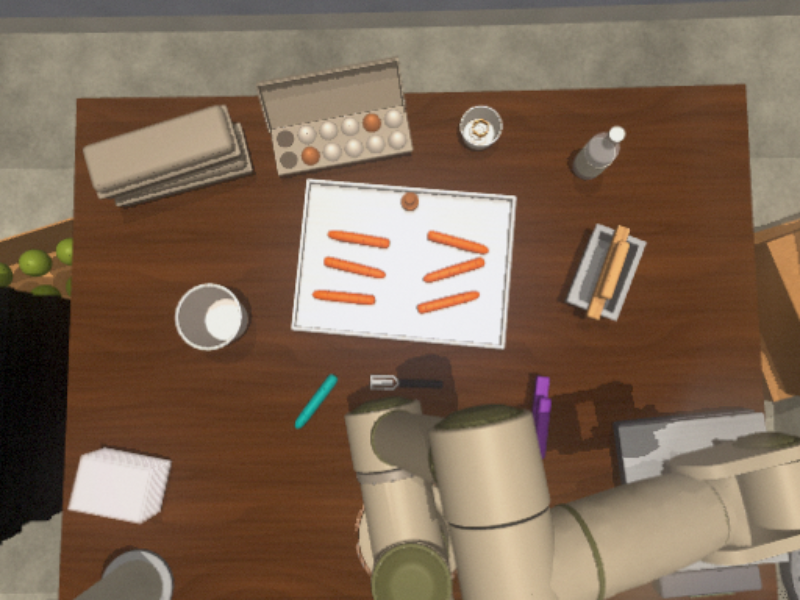

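View pics/scene0.png

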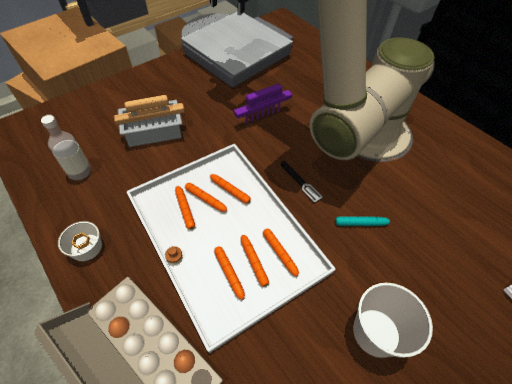

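The top view (800x600) shows the sheet pan at about (405,265), with carrots on the left at (358,239), (354,267), (344,297) and on the right at (458,242), (454,270), (448,302). The brush is at (410,201) and the tub at (211,317).
Rake candidates: the wooden one on its grey pan at (608,272) and the purple one at (542,415). The wooden one is meant. The turquoise rod at (315,400) is a decoy, outside the pan.

```bash
cat > h.py <<'E'
import numpy as np, cv2
def rays(c,uv,pose=None):
    uv=np.atleast_2d(np.asarray(uv,float)); d=np.c_[(uv[:,0]-c['cx'])/c['fx'],(uv[:,1]-c['cy'])/c['fy']]
    u=d.copy()
    for _ in range(20): u=d/(1+c['k1']*(u**2).sum(1,keepdims=True))
    v=np.c_[u[:,0],-u[:,1],-np.ones(len(u))]
    return c['eye'], v@np.asarray(c['orientation']).T
def plane(c,uv,z):
    e,v=rays(c,uv); return e+v*((z-e[2])/v[:,2])[:,None]
def blobs(mask,amin):
    n,l,s,ce=cv2.connectedComponentsWithStats(mask.astype(np.uint8))
    return [np.argwhere(l==i)[:,::-1] for i in range(1,n) if s[i,4]>=amin]
def axis(P):
    m=P.mean(0); w,V=np.linalg.eigh(np.cov((P-m).T)); a=V[:,-1]
    if a[1]<0:a=-a
    t=(P-m)@a; n=(P-m)@V[:,0]
    return (m+a*(t.min()+t.max())/2), a, np.ptp(t), np.ptp(n)
def carrots(c):
    h=cv2.cvtColor(c['pixels'],cv2.COLOR_RGB2HSV); m=(h[...,0]<14)&(h[...,1]>190)&(h[...,2]>120)
    out=[]
    for b in blobs(m,60):
        P=plane(c,b,0.016)[:,:2]; out.append((*axis(P),len(b),b.mean(0)))
    return out
E
python3 - <<'E'
import pickle,cv2,numpy as np
from h import *
d=pickle.load(open('c0.pkl','rb'))
np.set_printoptions(precision=4,suppress=True)
for n in d:
    print(n)
    for o in carrots(d[n]): print(*o)
c=d['top']; h=cv2.cvtColor(c['pixels'],cv2.COLOR_RGB2HSV)
m=(h[...,1]<40)&(h[...,2]>150)
m=cv2.morphologyEx(m.astype(np.uint8),cv2.MORPH_CLOSE,np.ones((5,5)))
cs,_=cv2.findContours(m,cv2.RETR_EXTERNAL,cv2.CHAIN_APPROX_SIMPLE)
k=[q for q in cs if cv2.pointPolygonTest(q,(259,150),False)>0][0]
bx=cv2.boxPoints(cv2.minAreaRect(k)); print(bx, cv2.contourArea(k))
P=plane(c,bx,0.025); print(P, P.mean(0), np.linalg.norm(np.diff(P,axis=0),axis=1))
# wood rake
for n,roi in(('top',(340,110,440,230)),('scene',(100,80,200,160))):
    c=d[n]; im=c['pixels'];x0,y0,x1,y1=roi
    cv2.imwrite(f'pics/rk_{n}.png',cv2.resize(im[y0:y1,x0:x1,::-1],None,fx=5,fy=5,interpolation=cv2.INTER_CUBIC))
a=cv2.imread('pics/rk_top.png');b=cv2.imread('pics/rk_scene.png')
cv2.imwrite('pics/rk.png',np.hstack([a[:400],b[:400,:300]]) if 0 else cv2.resize(np.hstack([a[:, :],cv2.copyMakeBorder(b,0,a.shape[0]-b.shape[0],0,0,0)]),(800,480)))
E
```

```text
scene
[ 0.4915 -0.0861] [-0.2292  0.9734] 0.1344689988929595 0.02344731180543929 327 [230.3425 188.3517]
[ 0.5602 -0.1005] [-0.2742  0.9617] 0.1377728398381255 0.023200537557698176 344 [205.1948 196.75  ]
[ 0.6207 -0.1094] [0.2817 0.9595] 0.13642697317793956 0.020653435353076857 330 [184.4121 207.7606]
[0.5046 0.1407] [0.1163 0.9932] 0.13795510517562784 0.021739948663434608 441 [280.3923 251.5737]
[0.5684 0.117 ] [0.2501 0.9682] 0.13479340512915963 0.020776481151201273 437 [254.0938 260.7735]
[0.6328 0.1078] [0.1856 0.9826] 0.1379937792000333 0.020666566212099648 437 [228.9153 271.6865]
top
[[186.0221 211.002 ]
 [194.7452 112.8662]
 [331.1122 124.9878]
 [322.389  223.1235]] 13088.0
[[ 0.4366  0.2531  0.025 ]
 [ 0.7735  0.2241  0.025 ]
 [ 0.7231 -0.2414  0.025 ]
 [ 0.3909 -0.2037  0.025 ]] [0.581 0.008 0.025] [0.3381 0.4682 0.3344]
```

View pics/rk.png

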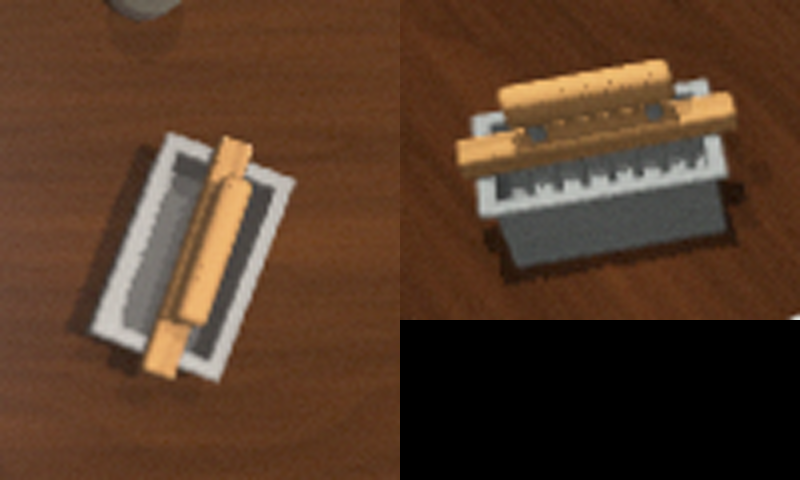

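The crop confirms the wooden rake on its grey pan. In the left crop the flange corners are at about (165,132), (295,180), (220,380), (92,332), and the rail runs from (235,178) to (193,325).

```bash
sed -i 's/>190)&(h\[...,2\]>120/>170)\&(h[...,2]>100/' h.py; python3 - <<'E'
import pickle,cv2,numpy as np
from h import *
d=pickle.load(open('c0.pkl','rb'))
np.set_printoptions(precision=4,suppress=True)
c=d['top']; h=cv2.cvtColor(c['pixels'],cv2.COLOR_RGB2HSV)
print(h[172,228],h[192,290], c['pixels'][172,228])
for o in carrots(c): print(*o)
f=lambda q:np.array(q)/4+[340,110]-.4
# pan rim pixels by brightness: print row/col profile-free: subpixel flange corners
P=plane(c,f([(165,132),(295,180),(220,380),(92,332)]),0.065);print('flange',P,P.mean(0),np.linalg.norm(np.roll(P,-1,0)-P,axis=1))
y=(P[0]+P[1]-P[2]-P[3])[:2];print('dir',np.degrees(np.arctan2(y[1],y[0])))
R=plane(c,f([(236,178),(195,323)]),0.122);print('rail',R,R.mean(0),np.linalg.norm(R[0]-R[1]))
H=plane(c,f([(235,143),(162,374)]),0.083);print('head',H,H.mean(0),np.linalg.norm(H[0]-H[1]),np.degrees(np.arctan2(*(H[0]-H[1])[1::-1])))
c=d['scene'];f=lambda q:np.array(q)/4+[0,0]
g=lambda q:np.c_[100+(np.array(q)[:,0]-400)/4,80+np.array(q)[:,1]/4]-.4
R=plane(c,g([(500,97),(668,72)]),0.120);print('rail sc',R,R.mean(0))
H=plane(c,g([(458,150),(735,105)]),0.079);print('head sc',H,H.mean(0),np.linalg.norm(H[0]-H[1]))
# pan corners in scene by white mask
h=cv2.cvtColor(c['pixels'],cv2.COLOR_RGB2HSV);m=((h[...,1]<40)&(h[...,2]>120)).astype(np.uint8)
m=cv2.morphologyEx(m,cv2.MORPH_CLOSE,np.ones((5,5)))
k=[q for q in cv2.findContours(m,cv2.RETR_EXTERNAL,cv2.CHAIN_APPROX_SIMPLE)[0] if cv2.pointPolygonTest(q,(218,235),False)>0]
for q in k:
    a=cv2.approxPolyDP(cv2.convexHull(q),6,True)[:,0]; P=plane(c,a,.025);print(a,P,P.mean(0))
c=d['top'];P=plane(c,[(x*.64,y*.64) for x,y in[(307,181),(516,196),(505,347),(292,331)]],.025);print(P,P.mean(0),np.linalg.norm(np.roll(P,-1,0)-P,axis=1))
v=(P[0]-P[1]+P[3]-P[2])[:2];print('pan y dir',np.degrees(np.arctan2(v[1],v[0])))
E
```

```text
[ 11 185 239] [ 11 175 229] [239 132  66]
[0.6361 0.1064] [0.1783 0.984 ] 0.13018832447585782 0.018339109225268213 195 [229.359  152.3897]
[ 0.6246 -0.1094] [0.2875 0.9578] 0.1305579683287327 0.017911171884155436 190 [292.5368 154.7579]
[0.5718 0.1169] [0.2533 0.9674] 0.13151738208067276 0.018493626130498965 195 [225.841  170.9026]
[ 0.5634 -0.101 ] [-0.2793  0.9602] 0.13226889617976179 0.01778310911975457 189 [290.9048 172.418 ]
[0.5643 0.646 ] [-0.017   0.9999] 0.15699786869191895 0.05803795467642012 363 [ 72.3278 175.2479]
[0.5688 0.5403] [0.3764 0.9265] 0.06604792849082215 0.05180181111594031 88 [102.625  173.4205]
[ 0.5594 -0.5614] [0.0043 1.    ] 0.06576239277052402 0.030510542678713802 72 [428.3611 171.7083]
[0.5077 0.1394] [0.1147 0.9934] 0.13087142114924274 0.018727811999719013 202 [220.1584 189.8218]
[ 0.4949 -0.0868] [-0.2351  0.972 ] 0.13068674200283092 0.017589399140545865 195 [286.1641 192.8103]
[0.0634 0.2989] [0.0059 1.    ] 0.25153868630159437 0.048352329110228125 341 [171.6158 324.3754]
[-0.0944  0.2915] [0.0812 0.9967] 0.18731106745884746 0.03517316201279186 271 [1
[... 309 characters left out ...]
0340015198
head [[ 0.6373 -0.4435  0.083 ]
 [ 0.4524 -0.379   0.083 ]] [ 0.5449 -0.4112  0.083 ] 0.1958083141688913 -19.229459991731485
rail sc [[ 0.5965 -0.4354  0.12  ]
 [ 0.489  -0.3892  0.12  ]] [ 0.5428 -0.4123  0.12  ]
head sc [[ 0.6336 -0.4514  0.079 ]
 [ 0.4488 -0.3746  0.079 ]] [ 0.5412 -0.413   0.079 ] 0.20013625674650268
[[234 144]
 [334 270]
 [208 351]
 [127 191]] [[ 0.3905 -0.2006  0.025 ]
 [ 0.4402  0.2551  0.025 ]
 [ 0.7652  0.2208  0.025 ]
 [ 0.7169 -0.2346  0.025 ]] [0.5782 0.0102 0.025 ]
[[ 0.763   0.2181  0.025 ]
 [ 0.7216 -0.2384  0.025 ]
 [ 0.3943 -0.2065  0.025 ]
 [ 0.4338  0.2502  0.025 ]] [0.5782 0.0058 0.025 ] [0.4584 0.3289 0.4584 0.3308]
pan y dir 84.94038547692323
```

Emit:
drive_tool:
  rows:
    - {"linear": [2.84,0.56,0.4],"dr": [0,0,0],"hand": 1}
    - {"linear": [2.84,0.56,0.4],"dr": [0,0,0],"hand": 1}
    - {"linear": [2.84,0.56,0.4],"dr": [0,0,0],"hand": 1}
    - {"linear": [2.84,0.56,0.4],"dr": [0,0,0],"hand": 1}
    - {"linear": [2.84,0.56,0.4],"dr": [0,0,0],"hand": 1}
    - {"linear": [2.84,0.56,0.4],"dr": [0,0,0],"hand": 1}
    - {"linear": [2.84,0.56,0.4],"dr": [0,0,0],"hand": 1}
    - {"linear": [2.84,0.56,0.4],"dr": [0,0,0],"hand": 1}
  squeeze: 80

```text
clock: 0.77
eef_pos: [0.4324, -0.4358, 0.1987]
tcp_rot: [[0.921, 0.389, -0.0], [0.389, -0.921, 0.001], [-0.0, -0.001, -1.0]]
force: [-1.0, -0.7, -0.1]
gripper_width: 0.998
finger_force: 0.0
```

Emit:
drive_tool:
  rows:
    - {"linear": [2.84,0.56,0.4],"dr": [0,0,0],"hand": 1}
    - {"linear": [2.84,0.56,0.4],"dr": [0,0,0],"hand": 1}
    - {"linear": [2.84,0.56,0.4],"dr": [0,0,0],"hand": 1}
    - {"linear": [2.84,0.56,0.4],"dr": [0,0,0],"hand": 1}
    - {"linear": [0,0,0],"dr": [0,0,0.11],"hand": 1}
    - {"linear": [0,0,0],"dr": [0,0,0.11],"hand": 1}
    - {"linear": [0,0,0],"dr": [0,0,0.11],"hand": 1}
    - {"linear": [0,0,0],"dr": [0,0,0.11],"hand": 1}

```text
clock: 1.43
eef_pos: [0.5445, -0.4126, 0.1826]
tcp_rot: [[0.999, -0.045, -0.001], [-0.045, -0.999, 0.001], [-0.001, -0.001, -1.0]]
force: [0.2, 0.2, 1.3]
gripper_width: 1.002
finger_force: 0.0
```

Emit:
drive_tool:
  rows:
    - {"linear": [0,0,0],"dr": [0,0,0.11],"hand": 1}
    - {"linear": [0,0,0],"dr": [0,0,0.11],"hand": 1}
    - {"linear": [0,0,0],"dr": [0,0,0.106],"hand": 1}
    - {"linear": [0,0,0],"dr": [0,0,0],"hand": 1}
    - {"linear": [0,0,0],"dr": [0,0,0],"hand": 1}

```text
clock: 1.85
eef_pos: [0.5444, -0.4127, 0.1829]
tcp_rot: [[0.935, -0.355, -0.0], [-0.355, -0.935, 0.001], [-0.001, -0.0, -1.0]]
force: [-0.6, -0.4, -0.1]
gripper_width: 0.999
finger_force: 0.0
```

```bash
cat > st.py <<'E'
from rig import telemetry
import numpy as np,sys
np.set_printoptions(precision=4,suppress=True)
PC=np.array([.578,.008]);a=np.radians(84.3);PY=np.array([np.cos(a),np.sin(a)]);PX=np.array([PY[1],-PY[0]])
def show(target=None,yaw=None):
    s=telemetry.state();p=s['eef_pos'];R=s['tcp_rot'];y=np.degrees(np.arctan2(R[1,0],R[0,0]))
    print('t',round(s['clock'],2),'p',p,'yaw',round(y,2),'w',round(s['gripper_width'],3),'F',s['force'],'ff',s['finger_force'],'tilt',R[:,2])
    print('pan xy',(p[:2]-PC)@PX*100,(p[:2]-PC)@PY*100)
    if target is not None:
        print('tool-axes shift cm, from current yaw:',R.T@(np.asarray(target)-p)*100)
        if yaw is not None:
            c,q=np.cos(np.radians(yaw)),np.sin(np.radians(yaw))
            R2=np.array([[c,q,0],[q,-c,0],[0,0,-1]])
            print('after turn dz',np.radians(y-yaw),'shift',R2.T@(np.asarray(target)-p)*100, 'rotvec',__import__('cv2').Rodrigues(R.T@R2)[0].ravel())
def pan(x,y): return PC+x*PX+y*PY
E
python3 - <<'E'
from st import *
from rig import imaging
import cv2,pickle
show([.544,-.412,.094],-21)
w=imaging.camera('wrist');pickle.dump(w,open('w1.pkl','wb'));cv2.imwrite('pics/w1.png',w['pixels'][:,:,::-1])
E
```

```text
t 1.85 p [ 0.5444 -0.4127  0.1829] yaw -20.8 w 0.999 F [-0.6384 -0.3814 -0.0682] ff 0.0 tilt [-0.0005  0.0005 -1.    ]
pan xy 0.8307954698371256 -42.20036754734841
tool-axes shift cm, from current yaw: [-0.0539 -0.0539  8.8934]
after turn dz 0.003507771224552643 shift [-0.0596 -0.0566  8.8933] rotvec [-0.0003  0.0006  0.0035]
```

View pics/w1.png

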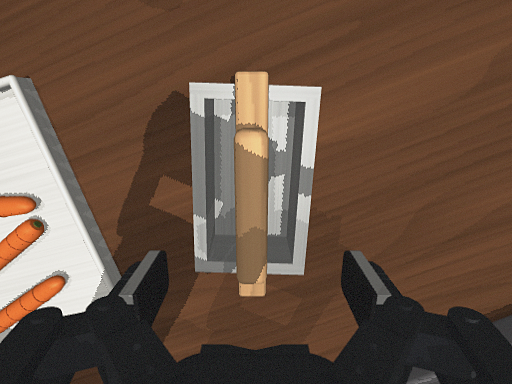

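The wrist view shows the rail from (251,130) to (250,283), midway between the fingers and in line with the tool. The flange corners are at (190,83), (322,87), (303,275), (195,271).

```bash
python3 - <<'E'
from st import *
from h import *
import pickle
w=pickle.load(open('w1.pkl','rb'));s=telemetry.state()
T=np.eye(4);T[:3,:3]=s['tcp_rot'];T[:3,3]=s['eef_pos'];M=T@w['tool_from_camera']
w['eye']=M[:3,3];w['orientation']=M[:3,:3]
P=plane(w,[(190,83),(322,87),(303,275),(195,271)],.065);print(P,P.mean(0),np.linalg.norm(np.roll(P,-1,0)-P,axis=1))
v=(P[0]+P[1]-P[2]-P[3]);print(np.degrees(np.arctan2(v[1],v[0])))
R=plane(w,[(252,130),(250,283)],.125);print(R,R.mean(0),np.linalg.norm(R[0]-R[1]))
H=plane(w,[(252,72),(252,296)],.083);print(H,H.mean(0),np.linalg.norm(H[0]-H[1]));v=H[0]-H[1];print(np.degrees(np.arctan2(v[1],v[0])))
E
```

```text
[[ 0.6488 -0.3955  0.065 ]
 [ 0.6073 -0.4956  0.065 ]
 [ 0.4445 -0.426   0.065 ]
 [ 0.4872 -0.3271  0.065 ]] [ 0.5469 -0.4111  0.065 ] [0.1084 0.177  0.1077 0.1754]
-23.043754136344052
[[ 0.6003 -0.4317  0.125 ]
 [ 0.492  -0.3884  0.125 ]] [ 0.5461 -0.41    0.125 ] 0.11654078215332077
[[ 0.637  -0.4455  0.083 ]
 [ 0.4519 -0.3744  0.083 ]] [ 0.5444 -0.4099  0.083 ] 0.19821812701557076
-21.010786075267543
```

Emit:
drive_tool:
  rows:
    - {"linear": [0,0,2.2],"dr": [0,0,0.01],"hand": 1}
    - {"linear": [0,0,2.2],"dr": [0,0,0],"hand": 1}
    - {"linear": [0,0,1.8],"dr": [0,0,0],"hand": 1}
    - {"linear": [0,0,1.5],"dr": [0,0,0],"hand": 1}
    - {"linear": [0,0,1.2],"dr": [0,0,0],"hand": 1}
    - {"linear": [0,0,0],"dr": [0,0,0],"hand": 0.6}
    - {"linear": [0,0,0],"dr": [0,0,0],"hand": 0}
    - {"linear": [0,0,0],"dr": [0,0,0],"hand": 0}
  squeeze: 80

```text
clock: 2.57
eef_pos: [0.5448, -0.4133, 0.0955]
tcp_rot: [[0.93, -0.367, 0.001], [-0.367, -0.93, -0.001], [0.002, 0.001, -1.0]]
force: [0.4, 0.6, 0.9]
gripper_width: 0.602
finger_force: 0.0
```

Emit:
drive_tool:
  rows:
    - {"linear": [0,0,0],"dr": [0,0,0],"hand": 0}
    - {"linear": [0,0,0],"dr": [0,0,0],"hand": 0}
    - {"linear": [0,0,0],"dr": [0,0,0],"hand": 0}
    - {"linear": [0,0,0],"dr": [0,0,0],"hand": 0}

```text
clock: 2.9
eef_pos: [0.5447, -0.4132, 0.0954]
tcp_rot: [[0.93, -0.367, 0.001], [-0.367, -0.93, -0.001], [0.002, 0.001, -1.0]]
force: [-0.3, 0.5, 5.1]
gripper_width: 0.268
finger_force: 79.8
```

```bash
python3 -c "
from st import *
show()"
```

```text
t 2.9 p [ 0.5447 -0.4132  0.0954] yaw -21.55 w 0.268 F [-0.2767  0.4631  5.1031] ff 79.79884358908748 tilt [ 0.0012 -0.0014 -1.    ]
pan xy 0.8712124387179601 -42.241662739899525
```

Emit:
drive_tool:
  rows:
    - {"linear": [0,0,-1.5],"dr": [0,0,0],"hand": 0}
    - {"linear": [0,0,-2.5],"dr": [0,0,0],"hand": 0}
    - {"linear": [0,0,-3],"dr": [0,0,0],"hand": 0}
    - {"linear": [0,0,-2.5],"dr": [0,0,0],"hand": 0}
    - {"linear": [0,0,-1.0],"dr": [0,0,0],"hand": 0}
    - {"linear": [0,0,0],"dr": [0,0,0],"hand": 0}
    - {"linear": [0,0,0],"dr": [0,0,0],"hand": 0}

```text
clock: 3.48
eef_pos: [0.5441, -0.4126, 0.1978]
tcp_rot: [[0.93, -0.367, -0.001], [-0.367, -0.93, 0.001], [-0.002, -0.001, -1.0]]
force: [0.2, 0.4, -3.7]
gripper_width: 0.267
finger_force: 79.3
```

Emit:
drive_tool:
  rows:
    - {"linear": [0,-1.6,0],"dr": [0,0,0],"hand": 0}
    - {"linear": [0.1,-3.2,0],"dr": [0,0,0],"hand": 0}
    - {"linear": [0.1,-3.2,0],"dr": [0,0,0],"hand": 0}
    - {"linear": [0.1,-3.2,0],"dr": [0,0,0],"hand": 0}
    - {"linear": [0.1,-3.2,0],"dr": [0,0,0],"hand": 0}
    - {"linear": [0.1,-3.2,0],"dr": [0,0,0],"hand": 0}
    - {"linear": [0.1,-3.2,0],"dr": [0,0,0],"hand": 0}
    - {"linear": [0.1,-3.2,0],"dr": [0,0,0],"hand": 0}

```text
clock: 4.15
eef_pos: [0.639, -0.1896, 0.197]
tcp_rot: [[0.93, -0.367, -0.003], [-0.367, -0.93, 0.002], [-0.004, -0.0, -1.0]]
force: [0.4, -0.2, -2.4]
gripper_width: 0.269
finger_force: 79.2
```

Emit:
drive_tool:
  rows:
    - {"linear": [0,-3.2,0],"dr": [0,0,0],"hand": 0}
    - {"linear": [0,-3.2,0],"dr": [0,0,0],"hand": 0}
    - {"linear": [0,-2.4,0],"dr": [0,0,0],"hand": 0}
    - {"linear": [0,0,0],"dr": [0,0,-0.12],"hand": 0}
    - {"linear": [0,0,0],"dr": [0,0,-0.12],"hand": 0}
    - {"linear": [0,0,0],"dr": [0,0,-0.12],"hand": 0}
    - {"linear": [0,0,0],"dr": [0,0,-0.12],"hand": 0}
    - {"linear": [0,0,0],"dr": [0,0,-0.12],"hand": 0}

```text
clock: 4.82
eef_pos: [0.6708, -0.1092, 0.1968]
tcp_rot: [[0.974, 0.228, -0.004], [0.228, -0.974, 0.002], [-0.003, -0.002, -1.0]]
force: [-0.0, 0.7, -2.9]
gripper_width: 0.267
finger_force: 79.5
```

Emit:
drive_tool:
  rows:
    - {"linear": [0,0,0],"dr": [0,0,-0.12],"hand": 0}
    - {"linear": [0,0,0],"dr": [0,0,-0.12],"hand": 0}
    - {"linear": [0,0,0],"dr": [0,0,-0.12],"hand": 0}
    - {"linear": [0,0,0],"dr": [0,0,-0.12],"hand": 0}
    - {"linear": [0,0,0],"dr": [0,0,-0.12],"hand": 0}
    - {"linear": [0,0,0],"dr": [0,0,-0.12],"hand": 0}
    - {"linear": [0,0,0],"dr": [0,0,-0.12],"hand": 0}
    - {"linear": [0,0,0],"dr": [0,0,-0.12],"hand": 0}

```text
clock: 5.48
eef_pos: [0.6708, -0.1093, 0.1969]
tcp_rot: [[0.371, 0.928, -0.004], [0.928, -0.371, 0.001], [0.0, -0.004, -1.0]]
force: [-0.0, 0.1, -1.8]
gripper_width: 0.265
finger_force: 79.4
```

Emit:
drive_tool:
  rows:
    - {"linear": [0,0,0],"dr": [0,0,-0.12],"hand": 0}
    - {"linear": [0,0,0],"dr": [0,0,-0.12],"hand": 0}
    - {"linear": [0,0,0],"dr": [0,0,-0.05],"hand": 0}
    - {"linear": [0,0,0],"dr": [0,0,0],"hand": 0}
    - {"linear": [0,0,0],"dr": [0,0,0],"hand": 0}

```text
clock: 5.9
eef_pos: [0.671, -0.1096, 0.1976]
tcp_rot: [[0.098, 0.995, -0.003], [0.995, -0.098, 0.001], [0.001, -0.003, -1.0]]
force: [0.3, -0.5, -3.7]
gripper_width: 0.265
finger_force: 79.4
```

```bash
python3 - <<'E'
from st import *
from rig import imaging
import cv2,pickle
show([*pan(.105,-.108),.0855],84.3)
a=imaging.camera('top')['pixels'];b=imaging.camera('scene')['pixels']
a=cv2.resize(a[100:240,180:400],None,fx=2.2,fy=2.2);b=cv2.resize(b[60:370,100:350],None,fx=1.2,fy=1.2)
h=max(a.shape[0],b.shape[0]);pad=lambda q:cv2.copyMakeBorder(q,0,h-q.shape[0],0,0,0)
cv2.imwrite('pics/g1.png',np.hstack([pad(a),pad(b)])[:,:,::-1])
E
```

```text
t 5.9 p [ 0.671  -0.1096  0.1976] yaw 84.36 w 0.265 F [ 0.3103 -0.4717 -3.6518] ff 79.37915794725996 tilt [-0.0026  0.0011 -1.    ]
pan xy 10.41877872477377 -10.776942348029452
tool-axes shift cm, from current yaw: [-0.0322  0.1117 11.2093]
after turn dz 0.0009972451294931461 shift [-0.0231  0.0812 11.2096] rotvec [-0.0027 -0.0008  0.001 ]
```

View pics/g1.png

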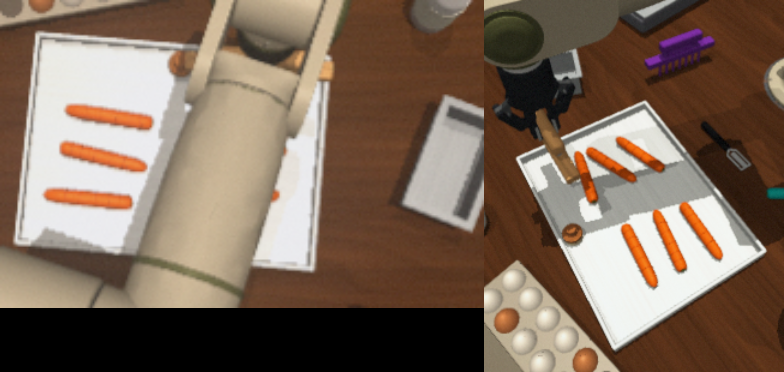

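Emit:
drive_tool:
  rows:
    - {"linear": [0,0,2],"dr": [0,0,0],"hand": 0}
    - {"linear": [0,0,2.5],"dr": [0,0,0],"hand": 0}
    - {"linear": [0,0,2.5],"dr": [0,0,0],"hand": 0}
    - {"linear": [0,0,2],"dr": [0,0,0],"hand": 0}
    - {"linear": [0,0,1.2],"dr": [0,0,0],"hand": 0}
    - {"linear": [0,0,1],"dr": [0,0,0],"hand": 0}
    - {"linear": [0,0,0],"dr": [0,0,0],"hand": 0}

```text
clock: 6.58
eef_pos: [0.6708, -0.1101, 0.0855]
tcp_rot: [[0.097, 0.995, -0.003], [0.995, -0.097, 0.001], [0.001, -0.003, -1.0]]
force: [-0.5, 0.3, -2.9]
gripper_width: 0.268
finger_force: 79.5
```

Emit:
drive_tool:
  rows:
    - {"linear": [0,-0.4,0],"dr": [0,0,0],"hand": 0}
    - {"linear": [0,-0.8,0],"dr": [0,0,0],"hand": 0}
    - {"linear": [0,-0.8,0],"dr": [0,0,0],"hand": 0}
    - {"linear": [0,-0.8,0],"dr": [0,0,0],"hand": 0}
    - {"linear": [0,-0.8,0],"dr": [0,0,0],"hand": 0}
    - {"linear": [0,-0.8,0],"dr": [0,0,0],"hand": 0}
    - {"linear": [0,-0.8,0],"dr": [0,0,0],"hand": 0}
    - {"linear": [0,-0.8,0],"dr": [0,0,0],"hand": 0}

```text
clock: 7.25
eef_pos: [0.612, -0.1048, 0.0892]
tcp_rot: [[0.097, 0.995, 0.003], [0.995, -0.097, -0.001], [-0.001, 0.003, -1.0]]
force: [0.0, -0.5, -2.3]
gripper_width: 0.264
finger_force: 79.2
```

Emit:
drive_tool:
  rows:
    - {"linear": [0,-0.8,0],"dr": [0,0,0],"hand": 0}
    - {"linear": [0,-0.8,0],"dr": [0,0,0],"hand": 0}
    - {"linear": [0,-0.8,0],"dr": [0,0,0],"hand": 0}
    - {"linear": [0,-0.8,0],"dr": [0,0,0],"hand": 0}
    - {"linear": [0,-0.8,0],"dr": [0,0,0],"hand": 0}
    - {"linear": [0,-0.8,0],"dr": [0,0,0],"hand": 0}
    - {"linear": [0,-0.4,0],"dr": [0,0,0],"hand": 0}
    - {"linear": [0,0,0],"dr": [0,0,0],"hand": 0}

```text
clock: 7.92
eef_pos: [0.5599, -0.0996, 0.0886]
tcp_rot: [[0.097, 0.995, 0.002], [0.995, -0.097, -0.001], [-0.001, 0.002, -1.0]]
force: [0.2, 0.0, -1.8]
gripper_width: 0.267
finger_force: 79.3
```

```bash
cat > look.py <<'E'
from st import *
from h import *
from rig import imaging
def look():
    show()
    for n in('scene','top'):
        for o in carrots(imaging.camera(n)):
            q=(o[0]-PC)
            if abs(q@PX)<.17 and abs(q@PY)<.23:
                an=np.degrees(np.arctan2(o[1][1],o[1][0]))-84.3
                print(n,'x',round(q@PX*1000),'y',round(q@PY*1000),'ang',round(an,1),'L',round(o[2]*1000),'W',round(o[3]*1000))
E
python3 -c "
from look import *
look()"
```

```text
t 7.92 p [ 0.5599 -0.0996  0.0886] yaw 84.43 w 0.267 F [ 0.1957  0.0266 -1.7634] ff 79.25047267635819 tilt [ 0.0017 -0.0007 -1.    ]
pan xy -0.7321131790652842 -10.888342389285325
scene x -95 y -113 ang 23.2 L 145 W 57
scene x -86 y 125 ang -0.9 L 139 W 22
scene x -20 y 107 ang -9.0 L 137 W 21
scene x 135 y -3 ang -34.9 L 37 W 36
scene x 45 y 105 ang -4.9 L 140 W 21
top x 48 y 104 ang -4.6 L 130 W 18
top x -17 y 108 ang -9.0 L 132 W 19
top x -83 y 124 ang -0.6 L 131 W 19
```

```bash
python3 - <<'E'
from rig import imaging
import cv2
b=imaging.camera('scene')['pixels'];cv2.imwrite('pics/g2.png',cv2.resize(b[110:310,120:350],None,fx=3,fy=3)[:,:,::-1])
E
```

```text
(no output)
```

View pics/g2.png

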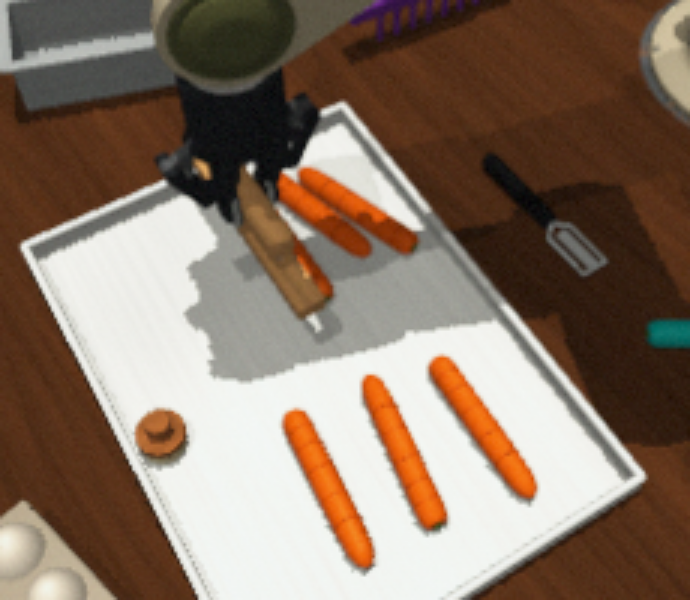

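The picture shows the far right carrot lying along the tines (315,270), with the other two ahead of it near the rim at (330,220) and (360,210). The pull works, so I go on a little lower.

Emit:
drive_tool:
  rows:
    - {"linear": [0,-0.4,0.25],"dr": [0,0,0],"hand": 0}
    - {"linear": [0,-0.6,0],"dr": [0,0,0],"hand": 0}
    - {"linear": [0,-0.6,0],"dr": [0,0,0],"hand": 0}
    - {"linear": [0,-0.6,0],"dr": [0,0,0],"hand": 0}
    - {"linear": [0,-0.6,0],"dr": [0,0,0],"hand": 0}
    - {"linear": [0,-0.6,0],"dr": [0,0,0],"hand": 0}
    - {"linear": [0,-0.6,0],"dr": [0,0,0],"hand": 0}
    - {"linear": [0,-0.6,0],"dr": [0,0,0],"hand": 0}

```text
clock: 8.73
eef_pos: [0.5136, -0.095, 0.0849]
tcp_rot: [[0.097, 0.995, 0.0], [0.995, -0.097, -0.0], [-0.0, 0.0, -1.0]]
force: [1.2, -0.3, -3.0]
gripper_width: 0.267
finger_force: 79.2
```

Emit:
drive_tool:
  rows:
    - {"linear": [0,-0.6,0],"dr": [0,0,0],"hand": 0}
    - {"linear": [0,-0.6,0],"dr": [0,0,0],"hand": 0}
    - {"linear": [0,-0.5,0],"dr": [0,0,0],"hand": 0}
    - {"linear": [0,-0.3,0],"dr": [0,0,0],"hand": 0}
    - {"linear": [0,0,0],"dr": [0,0,0],"hand": 0}

```text
clock: 9.15
eef_pos: [0.4936, -0.093, 0.0848]
tcp_rot: [[0.097, 0.995, -0.001], [0.995, -0.097, 0.0], [0.0, -0.001, -1.0]]
force: [-0.3, -0.3, -1.9]
gripper_width: 0.265
finger_force: 79.2
```

```bash
python3 -c "
from look import *
look()"
```

```text
t 9.15 p [ 0.4936 -0.093   0.0848] yaw 84.43 w 0.265 F [-0.2653 -0.316  -1.8683] ff 79.22245579480659 tilt [-0.0006  0.0003 -1.    ]
pan xy -7.392470972591601 -10.889196753793511
scene x -140 y -121 ang -2.1 L 130 W 49
scene x -86 y 125 ang -1.0 L 139 W 22
scene x -20 y 107 ang -8.8 L 137 W 21
scene x 135 y -3 ang -30.4 L 36 W 36
scene x 45 y 104 ang -4.9 L 139 W 21
top x 48 y 104 ang -4.7 L 130 W 18
top x -17 y 108 ang -9.2 L 132 W 18
top x -83 y 124 ang -0.7 L 131 W 19
```

Emit:
drive_tool:
  rows:
    - {"linear": [0,-0.3,0],"dr": [0,0,0],"hand": 0}
    - {"linear": [0,-0.2,0],"dr": [0,0,0],"hand": 0}
    - {"linear": [0,0,0],"dr": [0,0,0],"hand": 0}

```text
clock: 9.5
eef_pos: [0.489, -0.0926, 0.0847]
tcp_rot: [[0.097, 0.995, -0.0], [0.995, -0.097, 0.0], [0.0, -0.0, -1.0]]
force: [0.0, 0.3, -2.4]
gripper_width: 0.269
finger_force: 79.2
```

Emit:
drive_tool:
  rows:
    - {"linear": [0,-0.2,0],"dr": [0,0,0],"hand": 0}
    - {"linear": [0,-0.2,0],"dr": [0,0,0],"hand": 0}
    - {"linear": [0,0,0],"dr": [0,0,0],"hand": 0}

```text
clock: 9.75
eef_pos: [0.4856, -0.0925, 0.085]
tcp_rot: [[0.097, 0.995, 0.002], [0.995, -0.097, -0.001], [-0.0, 0.002, -1.0]]
force: [2.5, -0.5, -4.3]
gripper_width: 0.267
finger_force: 78.6
```

```bash
python3 -c "
from look import *
look()
import cv2
b=imaging.camera('scene')['pixels'];cv2.imwrite('pics/g3.png',cv2.resize(b[110:310,150:350],None,fx=3,fy=3)[:,:,::-1])"
```

```text
t 9.75 p [ 0.4856 -0.0925  0.085 ] yaw 84.43 w 0.267 F [ 2.4686 -0.4757 -4.278 ] ff 78.63667291778256 tilt [ 0.0016 -0.0006 -1.    ]
pan xy -8.194298788078092 -10.915684195916771
scene x -146 y -119 ang -5.2 L 126 W 45
scene x -86 y 125 ang -1.0 L 139 W 22
scene x -20 y 108 ang -8.8 L 137 W 21
scene x 135 y -3 ang -34.9 L 37 W 36
scene x 45 y 105 ang -4.9 L 138 W 21
top x 48 y 104 ang -4.9 L 130 W 18
top x -17 y 108 ang -9.2 L 132 W 18
top x -83 y 124 ang -0.8 L 131 W 18
```

View pics/g3.png

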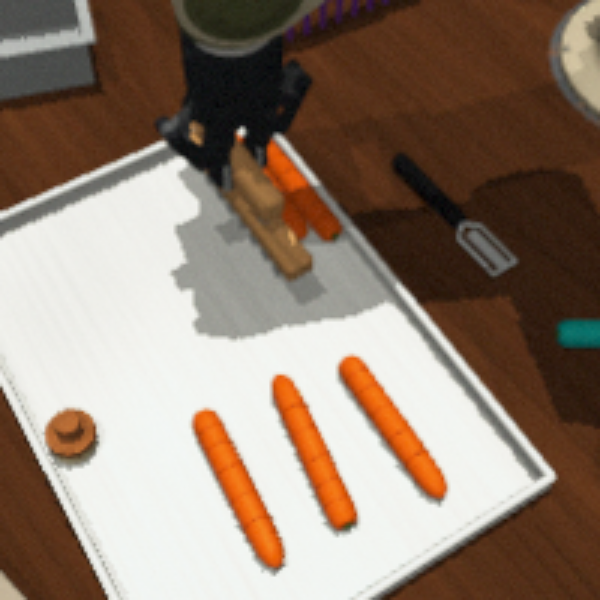

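The right group is closed up on the rim and the tool reads 2.5 N. Next I back off, lift and cross to the left group.

Emit:
drive_tool:
  rows:
    - {"linear": [0,0.4,0],"dr": [0,0,0],"hand": 0}
    - {"linear": [0,0.3,0],"dr": [0,0,0],"hand": 0}
    - {"linear": [0,0,-1],"dr": [0,0,0],"hand": 0}
    - {"linear": [0,0,-2],"dr": [0,0,0],"hand": 0}
    - {"linear": [0,0,-2],"dr": [0,0,0],"hand": 0}
    - {"linear": [0,0,-2],"dr": [0,0,0],"hand": 0}
    - {"linear": [1.2,0.9,0],"dr": [0,0,0],"hand": 0}
    - {"linear": [2.4,1.8,0],"dr": [0,0,0],"hand": 0}

```text
clock: 10.57
eef_pos: [0.5225, -0.0609, 0.1568]
tcp_rot: [[0.099, 0.995, 0.001], [0.995, -0.099, -0.001], [-0.001, 0.002, -1.0]]
force: [0.5, -0.1, -2.4]
gripper_width: 0.271
finger_force: 79.7
```

Emit:
drive_tool:
  rows:
    - {"linear": [2.4,1.8,0],"dr": [0,0,0],"hand": 0}
    - {"linear": [2.4,1.8,0],"dr": [0,0,0],"hand": 0}
    - {"linear": [2.4,1.8,0],"dr": [0,0,0],"hand": 0}
    - {"linear": [2.4,1.8,0],"dr": [0,0,0],"hand": 0}
    - {"linear": [2.4,1.8,0],"dr": [0,0,0],"hand": 0}
    - {"linear": [2.4,1.8,0],"dr": [0,0,0],"hand": 0}
    - {"linear": [2.4,1.8,0],"dr": [0,0,0],"hand": 0}
    - {"linear": [1.5,1.1,0],"dr": [0,0,0],"hand": 0}

```text
clock: 11.23
eef_pos: [0.6775, 0.1115, 0.155]
tcp_rot: [[0.095, 0.995, -0.0], [0.995, -0.095, 0.0], [0.0, -0.001, -1.0]]
force: [-0.3, -0.5, -2.4]
gripper_width: 0.272
finger_force: 79.6
```

Emit:
drive_tool:
  rows:
    - {"linear": [0,0,0],"dr": [0,0,0],"hand": 0}
    - {"linear": [0,0,0],"dr": [0,0,0],"hand": 0}

```text
clock: 11.4
eef_pos: [0.6765, 0.1098, 0.1546]
tcp_rot: [[0.096, 0.995, -0.001], [0.995, -0.096, -0.0], [-0.0, -0.001, -1.0]]
force: [-0.5, -0.6, -2.5]
gripper_width: 0.267
finger_force: 79.6
```

```bash
python3 -c "
from look import *
look()
show([*pan(.088,.11),.085],84.3)"
```

```text
t 11.4 p [0.6765 0.1098 0.1546] yaw 84.52 w 0.267 F [-0.501  -0.572  -2.5115] ff 79.62264610861894 tilt [-0.0013 -0.0002 -1.    ]
pan xy 8.790387925259038 11.10354849406739
scene x -86 y 125 ang -0.6 L 139 W 23
scene x -20 y 108 ang -8.5 L 137 W 22
scene x 41 y 110 ang -4.8 L 128 W 16
scene x 144 y -2 ang 4.7 L 33 W 16
top x -122 y -126 ang -4.0 L 160 W 71
t 11.5 p [0.6762 0.1085 0.155 ] yaw 84.42 w 0.265 F [-0.4684 -0.3818 -2.0867] ff 79.62249130534474 tilt [-0.0008 -0.0003 -1.    ]
pan xy 8.776465534564734 10.97728043661761
tool-axes shift cm, from current yaw: [0.0252 0.0293 6.9973]
after turn dz 0.002056252503979174 shift [0.0227 0.0235 6.9974] rotvec [-0.0008  0.0004  0.0021]
```

Emit:
drive_tool:
  rows:
    - {"linear": [0,0,1.5],"dr": [0,0,0],"hand": 0}
    - {"linear": [0,0,2.2],"dr": [0,0,0],"hand": 0}
    - {"linear": [0,0,1.8],"dr": [0,0,0],"hand": 0}
    - {"linear": [0,0,1.0],"dr": [0,0,0],"hand": 0}
    - {"linear": [0,0,0.5],"dr": [0,0,0],"hand": 0}
    - {"linear": [0,-0.4,0],"dr": [0,0,0],"hand": 0}
    - {"linear": [0,-0.8,0.05],"dr": [0,0,0],"hand": 0}
    - {"linear": [0,-0.8,0.05],"dr": [0,0,0],"hand": 0}

```text
clock: 12.17
eef_pos: [0.6569, 0.1109, 0.0853]
tcp_rot: [[0.097, 0.995, 0.002], [0.995, -0.097, -0.0], [0.0, 0.002, -1.0]]
force: [0.5, -0.5, -1.8]
gripper_width: 0.261
finger_force: 79.6
```

Emit:
drive_tool:
  rows:
    - {"linear": [0,-0.8,0.05],"dr": [0,0,0],"hand": 0}
    - {"linear": [0,-0.8,0.05],"dr": [0,0,0],"hand": 0}
    - {"linear": [0,-0.8,0],"dr": [0,0,0],"hand": 0}
    - {"linear": [0,-0.8,0],"dr": [0,0,0],"hand": 0}
    - {"linear": [0,-0.8,0],"dr": [0,0,0],"hand": 0}
    - {"linear": [0,-0.8,0],"dr": [0,0,0],"hand": 0}
    - {"linear": [0,-0.8,0],"dr": [0,0,0],"hand": 0}
    - {"linear": [0,-0.8,0],"dr": [0,0,0],"hand": 0}

```text
clock: 12.83
eef_pos: [0.5932, 0.1172, 0.0846]
tcp_rot: [[0.097, 0.995, 0.003], [0.995, -0.097, -0.0], [0.0, 0.003, -1.0]]
force: [-0.4, 0.1, -1.8]
gripper_width: 0.268
finger_force: 79.6
```

```bash
python3 -c "
from look import *
look()"
```

```text
t 12.83 p [0.5932 0.1172 0.0846] yaw 84.43 w 0.268 F [-0.3916  0.0944 -1.7844] ff 79.59704572102055 tilt [ 0.0027 -0.     -1.    ]
pan xy 0.42682006465840294 11.013989018932856
scene x -87 y 130 ang -1.2 L 129 W 23
scene x -45 y 127 ang -6.7 L 104 W 25
scene x 135 y -3 ang -24.4 L 37 W 35
top x -98 y -114 ang 0.6 L 132 W 18
top x -133 y -133 ang 4.9 L 148 W 44
```

Emit:
drive_tool:
  rows:
    - {"linear": [0,-0.6,0],"dr": [0,0,0],"hand": 0}
    - {"linear": [0,-0.7,0],"dr": [0,0,0],"hand": 0}
    - {"linear": [0,-0.7,0],"dr": [0,0,0],"hand": 0}
    - {"linear": [0,-0.7,0],"dr": [0,0,0],"hand": 0}
    - {"linear": [0,-0.7,0],"dr": [0,0,0],"hand": 0}
    - {"linear": [0,-0.7,0],"dr": [0,0,0],"hand": 0}
    - {"linear": [0,-0.7,0],"dr": [0,0,0],"hand": 0}
    - {"linear": [0,-0.7,0],"dr": [0,0,0],"hand": 0}

```text
clock: 13.6
eef_pos: [0.5376, 0.1227, 0.0828]
tcp_rot: [[0.097, 0.995, -0.0], [0.995, -0.097, 0.0], [0.0, -0.0, -1.0]]
force: [0.5, 0.2, -1.9]
gripper_width: 0.268
finger_force: 79.6
```

Emit:
drive_tool:
  rows:
    - {"linear": [0,-0.6,0],"dr": [0,0,0],"hand": 0}
    - {"linear": [0,-0.6,0],"dr": [0,0,0],"hand": 0}
    - {"linear": [0,-0.5,0],"dr": [0,0,0],"hand": 0}
    - {"linear": [0,-0.5,0],"dr": [0,0,0],"hand": 0}
    - {"linear": [0,0,0],"dr": [0,0,0],"hand": 0}

```text
clock: 14.02
eef_pos: [0.5156, 0.1249, 0.0828]
tcp_rot: [[0.097, 0.995, -0.001], [0.995, -0.097, -0.0], [-0.0, -0.001, -1.0]]
force: [-0.3, 0.4, -3.3]
gripper_width: 0.27
finger_force: 79.6
```

```bash
python3 -c "
from look import *
look()"
```

```text
t 14.02 p [0.5156 0.1249 0.0828] yaw 84.45 w 0.27 F [-0.295   0.4022 -3.2897] ff 79.6370738837868 tilt [-0.0008 -0.     -1.    ]
pan xy -7.371766787394958 11.012083880285935
scene x -126 y -125 ang -6.0 L 169 W 79
scene x -139 y 132 ang -5.7 L 122 W 50
scene x 135 y -3 ang -41.2 L 38 W 37
top x -98 y -114 ang 0.5 L 132 W 18
top x -133 y -133 ang 4.9 L 148 W 44
```

Emit:
drive_tool:
  rows:
    - {"linear": [0,-0.3,-0.1],"dr": [0,0,0],"hand": 0}
    - {"linear": [0,-0.2,0],"dr": [0,0,0],"hand": 0}
    - {"linear": [0,0,0],"dr": [0,0,0],"hand": 0}

```text
clock: 14.37
eef_pos: [0.5112, 0.1253, 0.0838]
tcp_rot: [[0.097, 0.995, -0.0], [0.995, -0.097, 0.0], [0.0, -0.0, -1.0]]
force: [-0.0, 0.6, -3.0]
gripper_width: 0.269
finger_force: 79.7
```

Emit:
drive_tool:
  rows:
    - {"linear": [0,-0.2,0],"dr": [0,0,0],"hand": 0}
    - {"linear": [0,-0.2,0],"dr": [0,0,0],"hand": 0}
    - {"linear": [0,0,0],"dr": [0,0,0],"hand": 0}

```text
clock: 14.62
eef_pos: [0.508, 0.1255, 0.0841]
tcp_rot: [[0.097, 0.995, 0.002], [0.995, -0.097, -0.0], [-0.0, 0.002, -1.0]]
force: [2.4, -0.8, -1.7]
gripper_width: 0.269
finger_force: 78.8
```

```bash
python3 -c "
from look import *
look()
import cv2
b=imaging.camera('scene')['pixels'];cv2.imwrite('pics/g4.png',cv2.resize(b[110:310,150:350],None,fx=3,fy=3)[:,:,::-1])"
```

```text
t 14.62 p [0.508  0.1255 0.0841] yaw 84.43 w 0.269 F [ 2.3506 -0.7869 -1.6654] ff 78.80885614242288 tilt [ 0.0019 -0.0002 -1.    ]
pan xy -8.135355694428267 10.996278708480082
scene x -126 y -127 ang -4.6 L 165 W 78
scene x -144 y 134 ang -5.9 L 119 W 44
scene x 135 y -3 ang -36.0 L 37 W 36
top x -98 y -114 ang 0.6 L 132 W 18
top x -133 y -133 ang 5.1 L 148 W 44
```

View pics/g4.png

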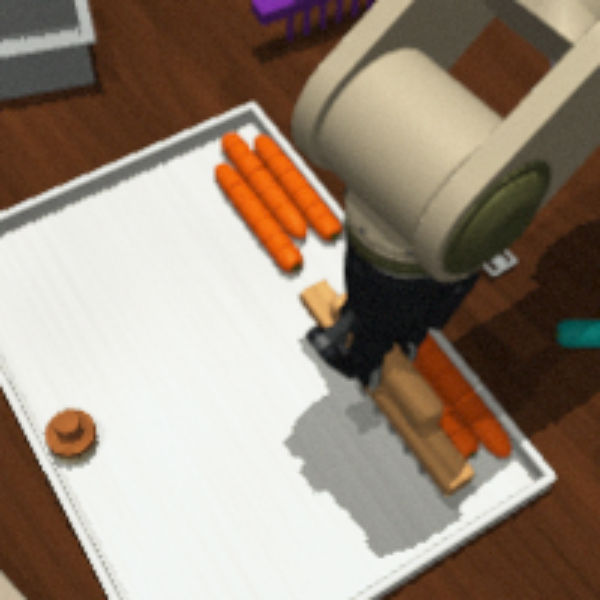

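The left group is closed up too, at 2.4 N. The right group lies parallel and flat at (225-340, 140-265). Now the rake goes back.

Emit:
drive_tool:
  rows:
    - {"linear": [0,0.4,0],"dr": [0,0,0],"hand": 0}
    - {"linear": [0,0.3,0],"dr": [0,0,0],"hand": 0}
    - {"linear": [0,0,-1],"dr": [0,0,0],"hand": 0}
    - {"linear": [0,0,-2.5],"dr": [0,0,0],"hand": 0}
    - {"linear": [0,0,-3],"dr": [0,0,0],"hand": 0}
    - {"linear": [0,0,-3],"dr": [0,0,0],"hand": 0}
    - {"linear": [0,0,-2],"dr": [0,0,0],"hand": 0}
    - {"linear": [-1.6,0.3,0],"dr": [0,0,0],"hand": 0}

```text
clock: 15.43
eef_pos: [0.5172, 0.1104, 0.204]
tcp_rot: [[0.094, 0.996, 0.008], [0.996, -0.094, 0.001], [0.002, 0.007, -1.0]]
force: [0.8, -1.0, -2.8]
gripper_width: 0.27
finger_force: 79.9
```

Emit:
drive_tool:
  rows:
    - {"linear": [-3.3,0.5,0],"dr": [0,0,0],"hand": 0}
    - {"linear": [-3.3,0.5,0],"dr": [0,0,0],"hand": 0}
    - {"linear": [-3.3,0.5,0],"dr": [0,0,0],"hand": 0}
    - {"linear": [-3.3,0.5,0],"dr": [0,0,0],"hand": 0}
    - {"linear": [-3.3,0.5,0],"dr": [0,0,0],"hand": 0}
    - {"linear": [-3.3,0.5,0],"dr": [0,0,0],"hand": 0}
    - {"linear": [-3.3,0.5,0],"dr": [0,0,0],"hand": 0}
    - {"linear": [-3.3,0.5,0],"dr": [0,0,0],"hand": 0}

```text
clock: 16.1
eef_pos: [0.5298, -0.1594, 0.1995]
tcp_rot: [[0.097, 0.995, -0.0], [0.995, -0.097, 0.0], [0.0, -0.0, -1.0]]
force: [0.7, 0.0, -2.3]
gripper_width: 0.271
finger_force: 79.8
```

Emit:
drive_tool:
  rows:
    - {"linear": [-3.3,0.5,0],"dr": [0,0,0],"hand": 0}
    - {"linear": [-3.3,0.5,0],"dr": [0,0,0],"hand": 0}
    - {"linear": [-3.3,0.5,0],"dr": [0,0,0],"hand": 0}
    - {"linear": [-3.3,0.5,0],"dr": [0,0,0],"hand": 0}
    - {"linear": [-3.3,0.5,0],"dr": [0,0,0],"hand": 0}
    - {"linear": [-3.3,0.5,0],"dr": [0,0,0],"hand": 0}
    - {"linear": [-3.3,0.5,0],"dr": [0,0,0],"hand": 0}
    - {"linear": [-1.6,0.3,0],"dr": [0,0,0],"hand": 0}

```text
clock: 16.77
eef_pos: [0.543, -0.4108, 0.1988]
tcp_rot: [[0.099, 0.995, -0.001], [0.995, -0.099, -0.0], [-0.0, -0.001, -1.0]]
force: [0.1, -0.2, -2.5]
gripper_width: 0.27
finger_force: 79.9
```

Emit:
drive_tool:
  rows:
    - {"linear": [0,0,0],"dr": [0,0,0.12],"hand": 0}
    - {"linear": [0,0,0],"dr": [0,0,0.12],"hand": 0}
    - {"linear": [0,0,0],"dr": [0,0,0.12],"hand": 0}
    - {"linear": [0,0,0],"dr": [0,0,0.12],"hand": 0}
    - {"linear": [0,0,0],"dr": [0,0,0.12],"hand": 0}
    - {"linear": [0,0,0],"dr": [0,0,0.12],"hand": 0}
    - {"linear": [0,0,0],"dr": [0,0,0.12],"hand": 0}
    - {"linear": [0,0,0],"dr": [0,0,0.12],"hand": 0}

```text
clock: 17.43
eef_pos: [0.5439, -0.4071, 0.1992]
tcp_rot: [[0.874, 0.487, -0.001], [0.487, -0.874, 0.001], [-0.0, -0.001, -1.0]]
force: [0.5, -0.4, -2.5]
gripper_width: 0.267
finger_force: 79.9
```

Emit:
drive_tool:
  rows:
    - {"linear": [0,0,0],"dr": [0,0,0.12],"hand": 0}
    - {"linear": [0,0,0],"dr": [0,0,0.12],"hand": 0}
    - {"linear": [0,0,0],"dr": [0,0,0.12],"hand": 0}
    - {"linear": [0,0,0],"dr": [0,0,0.12],"hand": 0}
    - {"linear": [0,0,0],"dr": [0,0,0.12],"hand": 0}
    - {"linear": [0,0,0],"dr": [0,0,0.12],"hand": 0}
    - {"linear": [0,0,0],"dr": [0,0,0.12],"hand": 0}
    - {"linear": [0,0,0],"dr": [0,0,0],"hand": 0}

```text
clock: 18.1
eef_pos: [0.544, -0.4072, 0.1992]
tcp_rot: [[0.946, -0.324, -0.0], [-0.324, -0.946, 0.001], [-0.001, -0.0, -1.0]]
force: [-0.1, -0.8, -2.9]
gripper_width: 0.267
finger_force: 79.8
```

```bash
python3 - <<'E'
from look import *
import cv2
look()
show([.5452,-.4128,.0956],-21.7)
a=imaging.camera('top')['pixels'];b=imaging.camera('scene')['pixels']
a=cv2.resize(a[100:240,180:400],None,fx=2.2,fy=2.2);b=cv2.resize(b[60:310,80:350],None,fx=1.1,fy=1.1)
h=max(a.shape[0],b.shape[0]);pad=lambda q:cv2.copyMakeBorder(q,0,h-q.shape[0],0,0,0)
cv2.imwrite('pics/g5.png',np.hstack([pad(a),pad(b)])[:,:,::-1])
E
```

```text
t 18.1 p [ 0.544  -0.4072  0.1992] yaw -18.92 w 0.267 F [-0.1164 -0.7693 -2.9108] ff 79.8436924017733 tilt [-0.0004  0.0006 -1.    ]
pan xy 0.7374276815290358 -41.648525096099185
scene x -126 y -125 ang -4.4 L 168 W 78
scene x -126 y 114 ang 8.9 L 166 W 84
scene x 135 y -3 ang -27.4 L 37 W 36
top x -122 y 113 ang 9.1 L 159 W 78
top x -97 y -140 ang -0.8 L 75 W 19
top x -121 y -167 ang -3.5 L 79 W 19
t 18.2 p [ 0.544  -0.4073  0.1991] yaw -18.46 w 0.269 F [-0.0138  1.2001 -2.1014] ff 79.83761878218502 tilt [-0.0003  0.0003 -1.    ]
pan xy 0.740176440815301 -41.65812373961288
tool-axes shift cm, from current yaw: [ 0.2939  0.49   10.3486]
after turn dz 0.056475252797994646 shift [ 0.3174  0.4703 10.3489] rotvec [-0.0002  0.0004  0.0565]
```

View pics/g5.png

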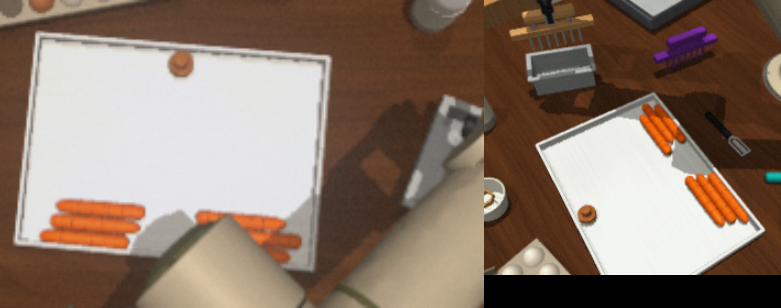

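All six carrots lie flat and parallel in two groups, left at (90,222) and right at about (250,235). Next I lay the rake down.

Emit:
drive_tool:
  rows:
    - {"linear": [0,0,0],"dr": [0,0,0.056],"hand": 0}
    - {"linear": [0.32,0.47,0],"dr": [0,0,0],"hand": 0}
    - {"linear": [0,0,0],"dr": [0,0,0],"hand": 0}
    - {"linear": [0,0,2],"dr": [0,0,0],"hand": 0}
    - {"linear": [0,0,2],"dr": [0,0,0],"hand": 0}
    - {"linear": [0,0,2],"dr": [0,0,0],"hand": 0}
    - {"linear": [0,0,2],"dr": [0,0,0],"hand": 0}
    - {"linear": [0,0,1],"dr": [0,0,0],"hand": 0}

```text
clock: 18.97
eef_pos: [0.5446, -0.4125, 0.106]
tcp_rot: [[0.929, -0.371, -0.003], [-0.371, -0.929, 0.003], [-0.003, -0.002, -1.0]]
force: [0.3, 0.6, -3.4]
gripper_width: 0.268
finger_force: 79.8
```

Emit:
drive_tool:
  rows:
    - {"linear": [0,0,0.5],"dr": [0,0,0],"hand": 0}
    - {"linear": [0,0,0.4],"dr": [0,0,0],"hand": 0}
    - {"linear": [0,0,0.2],"dr": [0,0,0],"hand": 0}
    - {"linear": [0,0,0.2],"dr": [0,0,0],"hand": 0}
    - {"linear": [0,0,0],"dr": [0,0,0],"hand": 0}
    - {"linear": [0,0,0],"dr": [0,0,0],"hand": 0}

```text
clock: 19.47
eef_pos: [0.5454, -0.4132, 0.0964]
tcp_rot: [[0.928, -0.373, 0.001], [-0.373, -0.928, -0.001], [0.001, 0.0, -1.0]]
force: [-0.2, 1.2, -2.4]
gripper_width: 0.271
finger_force: 79.8
```

```bash
python3 -c "
from st import *
show([.5452,-.4128,.0954],-21.7)"
```

```text
t 19.47 p [ 0.5454 -0.4132  0.0964] yaw -21.89 w 0.271 F [-0.2393  1.2016 -2.4289] ff 79.79528519441374 tilt [ 0.0006 -0.0007 -1.    ]
pan xy 0.9427572772943908 -42.231803020941705
tool-axes shift cm, from current yaw: [-0.0357 -0.0252  0.1039]
after turn dz -0.003307860567772829 shift [-0.0355 -0.0253  0.1039] rotvec [ 0.0004 -0.0008 -0.0033]
```

Emit:
drive_tool:
  rows:
    - {"linear": [0,0,0.12],"dr": [0,0,0],"hand": 0}
    - {"linear": [0,0,0],"dr": [0,0,0],"hand": 0}
    - {"linear": [0,0,0],"dr": [0,0,0],"hand": 0.5}
    - {"linear": [0,0,0],"dr": [0,0,0],"hand": 1}
    - {"linear": [0,0,0],"dr": [0,0,0],"hand": 1}
    - {"linear": [0,0,0],"dr": [0,0,0],"hand": 1}
    - {"linear": [0,0,0],"dr": [0,0,0],"hand": 1}
    - {"linear": [0,0,0],"dr": [0,0,0],"hand": 1}

```text
clock: 20.13
eef_pos: [0.5453, -0.413, 0.0946]
tcp_rot: [[0.928, -0.373, 0.0], [-0.373, -0.928, -0.0], [0.0, 0.0, -1.0]]
force: [-0.7, 0.0, 0.4]
gripper_width: 0.998
finger_force: 0.0
```

Emit:
drive_tool:
  rows:
    - {"linear": [0,0,-1.5],"dr": [0,0,0],"hand": 1}
    - {"linear": [0,0,-2.5],"dr": [0,0,0],"hand": 1}
    - {"linear": [0,0,-2.5],"dr": [0,0,0],"hand": 1}
    - {"linear": [0,0,-2.5],"dr": [0,0,0],"hand": 1}
    - {"linear": [0,0,-1],"dr": [0,0,0],"hand": 1}
    - {"linear": [0,0,0],"dr": [0,0,0],"hand": 1}
    - {"linear": [0,0,0],"dr": [0,0,0],"hand": 1}

```text
clock: 20.72
eef_pos: [0.5451, -0.4128, 0.1936]
tcp_rot: [[0.928, -0.373, -0.001], [-0.373, -0.928, 0.001], [-0.001, -0.0, -1.0]]
force: [0.2, -0.0, -0.1]
gripper_width: 0.998
finger_force: 0.0
```

```bash
python3 - <<'E'
from look import *
import cv2
look()
a=imaging.camera('wrist')['pixels'];b=imaging.camera('scene')['pixels'][70:310,80:350]
a=cv2.resize(a,None,fx=.8,fy=.8);b=cv2.resize(b,None,fx=1.28,fy=1.28)[:307]
cv2.imwrite('pics/g6.png',np.hstack([a[:len(b)],b])[:,:,::-1])
E
```

```text
t 20.72 p [ 0.5451 -0.4128  0.1936] yaw -21.9 w 0.998 F [ 0.246  -0.0261 -0.1339] ff 0.0 tilt [-0.0006  0.0007 -1.    ]
pan xy 0.9097136780489288 -42.20240061192256
scene x -126 y -127 ang -4.1 L 165 W 77
scene x -126 y 114 ang 8.9 L 166 W 84
scene x 135 y -3 ang -32.6 L 36 W 36
top x -122 y 113 ang 9.2 L 159 W 78
top x -97 y -146 ang -2.8 L 62 W 18
top x -121 y -175 ang -4.2 L 62 W 18
```

View pics/g6.png

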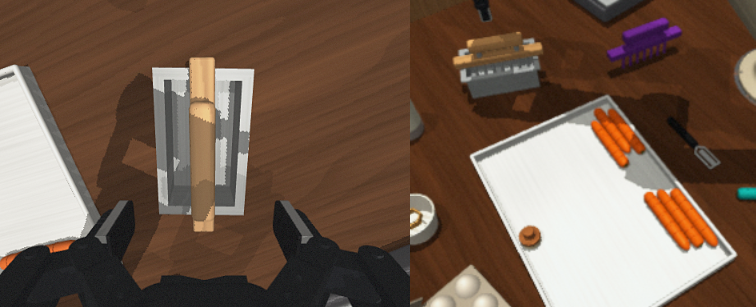

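The rake lies level and centred on its pan in the left half, at (200,145). The carrots are in two parallel groups of three, and the brush and tub have not moved.

```bash
python3 -c "
from rig import ticket
print(ticket.finish_job())"
```

```text
the job is handed in; nothing more can be done
None
```

I combed the six carrots into two parallel groups of three against the near rim, laid the rake back across its small pan and let go, and handed the job in at about 21 s on the robot's clock; no verdict was returned.

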